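# Book in a parcel at the home-office packing track

## Task

Push the carton gently along the roller track until it is fully home in the wooden bay, flush against the end board. Then pick up the hand scanner, hold it steady with its window looking down at the middle of the bar-code label, about 5 cm above it, for a good second, and lay it back on its rest. Leave the pen pot and the plant alone.

Things in the scene. Friction and masses are not known exactly. Their poses are not given: they have to be found in the camera images.
- track: Low parcel track fixed on the desk, 168 mm wide (x), 577 mm long (y); origin on the desk under its middle, z up. Ten free steel rollers (24 mm diameter, 146 mm long, along x) at y = -270 to +90 mm, 40 mm apart, tops 45 mm above the desk; aluminium side rails are lower (40 mm), outer faces at x = +-84 mm. The open-topped plywood bay is at its +y end: push the carton along +y.
- bay_stop (a point): Foot of the inner face of the bay's end board, mid-width, on the bay floor (track x 0, y +270, z 44 mm). The bay floor (y from +110 mm) is 44 mm above the desk; end and side boards stand 40 mm above it (tops 84 mm above the desk). Smooth white side boards run from y = +165 mm to the end, 134 mm clear between them; flared white boards at y = +98 to +164 mm widen the mouth to 180 mm.
- carton: Closed cardboard carton standing on the rollers, 120 mm (its x, across the track) by 130 mm (its y, along the track) by 80 mm high, 0.4 to 0.8 kg; origin at the centre of its underside, z up. When home its origin lies 65 mm short of the end board, that is at track y = +205 mm, and its rear face at track y = +140 mm.
- label (a point): Centre of the white paper bar-code label (75 by 50 mm, black bars) on the carton's top face: carton x = +12, y = +22, z = +81 mm.
- scanner: Grey hand scanner, 0.2 kg, level on its rest. Handle 130 mm long (x -75 to +55), 34 wide (y), 30 high (z 0 to +30); at its +x end a head 50 x 46 x 55 mm (x +55 to +105, z -25 to +30) with a black window underneath. Origin on the handle's underside near the centre of mass; x to the head, z up. Grip the handle across its width at the origin, between the saddles.
- window (a point): Centre of the scanner's window, on the underside of the head: scanner x = +80, y = 0, z = -26 mm. It looks along the scanner's -z (down when the scanner is level).
- rest: Black scanner rest, fixed: base 108 x 70 x 8 mm, two saddles 16 mm thick at x -55 and +35 mm (74 mm gap for the fingers), tops 44 mm above the desk; cheeks on them at y +-24 to +-31 mm rise to 54 mm (48 mm clear for the handle). Origin on the desk. The scanner lies with its origin at x 0, y 0, z 44 mm, axes alike, head hanging free beyond the +x saddle, its underside 19 mm above the desk.
- pen_pot: Dark green round pen pot with pens, 76 mm diameter, pot 95 mm high, pens to 160 mm; origin under its centre. Not to be disturbed.
- plant: Small plant in a white tapered pot, 76 mm wide at the rim, pot 65 mm high, leaves to about 125 mm; origin under its centre. Not to be disturbed.
Not all that is in view belongs to the job. What is shaped like the rest but orange or purple is not meant.

How it is judged:
By the outcome, as a careful person would: the job done as asked, in the order asked, and still so for the second after the job is handed in, with the robot touching nothing.
It also fails if it takes over 64 s, if anything falls off the work surface, if the arm or the gripper's body presses on something with over 40 N, if the wrist force passes 120 N, or if a joint passes its speed limit or range.

## Robot

A 6-joint arm with a two-finger parallel gripper is mounted at the origin on the work surface. World frame = base frame: x ahead of the robot, y to its left, z up, the work surface at z = 0. Lengths are in m, angles in rad, forces in N, time in s.
With the tool pointing down it reaches from about 0.425 to 0.95 m from the base axis. Payload 3.5 kg.
Tool frame: the origin (TCP) lies at the very end of the fingers, on their centre line; the grasp point (between the pads) lies 19 mm behind it (ctrl.pinch_z is the distance from the TCP to the grasp point, in m); z points along the fingers, y is the line along which they close (so a half turn about z gives the same grasp; the last joint's range is limited). The gripper opens to 85 mm and grips with 20 to 120 N. Pads are 22 mm wide; open, the fingers measure 114 mm over their backs; the gripper's body (76 mm by 85 mm) begins 54 mm behind the grasp point. The pads swing forward as they close: fully open they stand 13 mm farther back than shut.
Start: joints at [-1.26, 0.286, 1.577, -0, 1.279, -0.15], TCP at [0.3, -0.605, 0.231] pointing down, gripper open.
Joint ranges: [-2.77, 2.77], [-0.9, 2.22], [0.21, 2.48], [-1.53, 4.67], [0.24, 2.81], [-2.84, 2.84]. Speed limits (rad/s): [2.79, 2.79, 3.14, 3.14, 3.14, 3.14].

## Interface

Orientations are given as a unit quaternion [x, y, z, w].
In Python, from plant import ctrl gives the robot as it stands. The module is installed in compiled form; this text tells all that it offers.
- The arm moves only by the shell command python3 -m crank 'ROWS' [OPENING] [FORCE]. ROWS is JSON, a list of rows, each a list of 6 numbers: the shift along the tool's x, y, z in cm, then the turn, a rotation vector about the tool's x, y, z in rad. In form: [[tx, ty, tz, rx, ry, rz], ...]. A call has 1 to 10 rows; each row is the pose to reach, as a shift and turn from the pose commanded when the call began, along the tool's axes at that moment; what a row does not reach only later rows make up. A row lasts 1/10 s, in which the tool goes at most 50 mm and 8.59 degrees, less where a joint would pass 70% of its speed; a pose out of reach is approached as far as the arm can. A call with a gripper value outside its range is refused whole. OPENING is the opening, from 0 (shut) to 1 (fully open), set as the call begins (- or left out, the last holds). The fingers move at their own pace and stop on an object; FORCE is the grip in N (left out, the last holds). Time passes only in rows, so rows that repeat a pose let the fingers close. It gives the time, the measured TCP pose, the force, the opening and the grip force at its end, in the units of the state.
- ctrl.get_state(): the state, without advancing time (a new reading comes with each control period).
- ctrl.read_camera(name): name is "side" or "top"; returns (picture, depth): 400x640x3 uint8, blue, green, red; 400x640 float32, m along the optical axis (not along the pixel's ray), 0 where there is no reading.
- ctrl.camera_info(name): a dict with "K" (3x3 intrinsics, pixels), "origin" and "orientation" of the camera in the world. Camera axes: x right, y down, z forward; pixel columns grow to the right and rows downward; lengths in m; the calibration is good to about 2 mm. A picture is of the moment at which its call begins. camera_info takes no time and is no camera call.
- ctrl.sign_off(): hands the job in; it is judged then, once.
The state is a dict: "time": time; "qpos": joint angles; "dq": joint speeds; "joint_efforts": joint torques, N m; "eef_pos": TCP position; "tcp_rot": TCP orientation; "contact_force": force on the tool from outside, world axes, zero at the start; "wrist_torque": the same for the moment, N m; "opening": opening from 0.0 (shut) to 1.0 (fully open); "finger_force": force on a finger pad.
Only numpy, scipy, OpenCV 4.12 (cv2) and the standard library are available. Lean on these libraries where they do the work, as an engineer would, in place of code of your own. Each camera call takes 0.05 s, during which the arm holds its last target. There are 200 camera calls.

## Working session

There is one attempt and no reset: what is moved stays moved. The work goes in short steps, Python scripts to look and compute and a shell command to move; the robot and the scene stay as the last step left them, time stands still between calls to the robot, and variables do not carry over. Pictures are saved under pics/ and viewed, at most 10 in all, crops included, and the job is handed in when it is done.

```bash
mkdir -p pics
cat > h.py <<'E'
import numpy as np, cv2
from scipy.spatial.transform import Rotation as R
from plant import ctrl
def cam(n):
    i=ctrl.camera_info(n); o=np.array(i["orientation"]); 
    M=o if o.shape==(3,3) else R.from_quat(o).as_matrix()
    return np.array(i["K"]),np.array(i["origin"]),M
def px(n,u,v,d):
    K,o,M=cam(n); return o+M@(np.linalg.inv(K)@[u,v,1])*d
def onz(n,u,v,z):
    K,o,M=cam(n); r=M@(np.linalg.inv(K)@[u,v,1]); return o+r*(z-o[2])/r[2]
def proj(n,p):
    K,o,M=cam(n); c=K@(M.T@(np.array(p)-o)); return c[:2]/c[2]
E
python3 - <<'E'
from h import *
for n in ("top","side"):
    p,d=ctrl.read_camera(n); cv2.imwrite(f"pics/{n}0.png",p); np.save(f"{n}0.npy",d); print(n,cam(n))
print(ctrl.get_state())
E
```

```text
top (array([[384.51098927,   0.        , 321.76458495],
       [  0.        , 384.51098927, 202.12384871],
       [  0.        ,   0.        ,   1.        ]]), array([ 0.56262658, -0.02713231,  1.0359706 ]), array([[ 0.01618202, -0.99805637,  0.06018001],
       [-0.99986481, -0.01597712,  0.00388442],
       [-0.00291537, -0.06023473, -0.99817998]]))
side (array([[458.35067579,   0.        , 327.84772719],
       [  0.        , 458.35067579, 199.65458209],
       [  0.        ,   0.        ,   1.        ]]), array([0.49484963, 0.8487601 , 0.63952718]), array([[-0.98812862, -0.09376993,  0.12169233],
       [-0.15296647,  0.52704311, -0.83595862],
       [ 0.01425068, -0.84464949, -0.53513004]]))
{'time': 0.1, 'qpos': array([-1.25998997e+00,  2.87119848e-01,  1.57800444e+00, -3.55608039e-06,
        1.27860226e+00, -1.49994230e-01]), 'dq': array([-5.85518438e-05, -1.90537549e-03, -1.61197808e-03,  1.54815782e-03,
       -1.14875763e-03,  1.88190825e-04]), 'joint_efforts': array([ 5.33650073e-04, -4.07297802e+01, -2.93696523e+01, -1.54695990e-04,
        3.45179738e-03, -1.09683569e-06]), 'eef_pos': array([ 0.29999804, -0.60401956,  0.23007114]), 'tcp_rot': array([ 9.73574388e-01,  2.28367627e-01, -8.73933904e-05, -1.06336519e-03]), 'contact_force': array([-0.86945283, -0.29593737,  0.60479488]), 'wrist_torque': array([-0.01442136, -0.04642335, -0.01399974]), 'finger_force': 0.0, 'opening': 1.000760791014128}
```

View pics/top0.png

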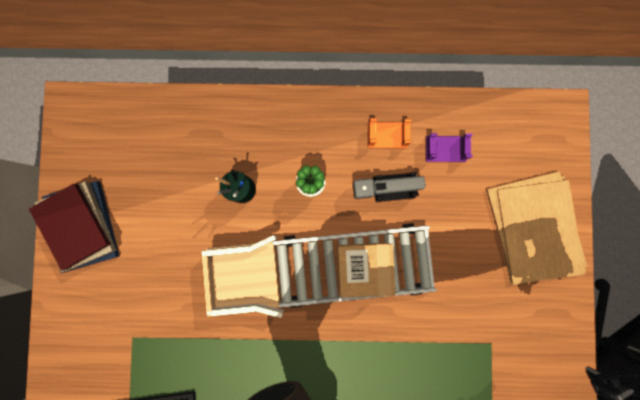

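View pics/side0.png

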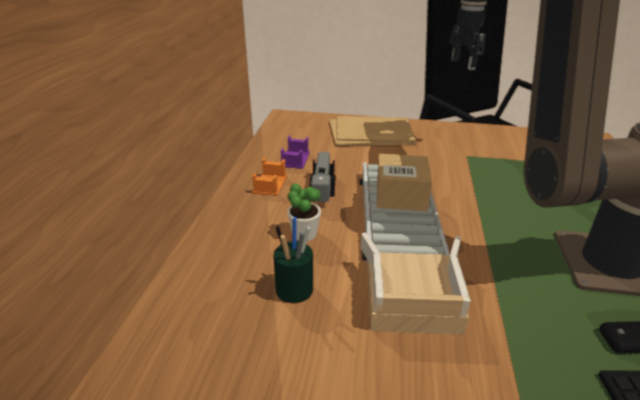

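The top view shows the black rest with the scanner at (390,186), its head to the left at (363,187). The orange (390,132) and purple (449,148) rests are decoys. The bay is at left (240,280), the carton at (367,270) and its label at (357,266). The plant is at (311,180) and the pen pot at (238,186). I'll take the scanner on the black rest and check it in a close crop.

Run:
```python
from h import *
p=cv2.imread("pics/top0.png")
c=cv2.resize(p[150:330,195:445],None,fx=3.2,fy=3.2,interpolation=cv2.INTER_CUBIC);print(c.shape)
cv2.imwrite("pics/crop0.png",c)
```

```text
(576, 800, 3)
```

View pics/crop0.png

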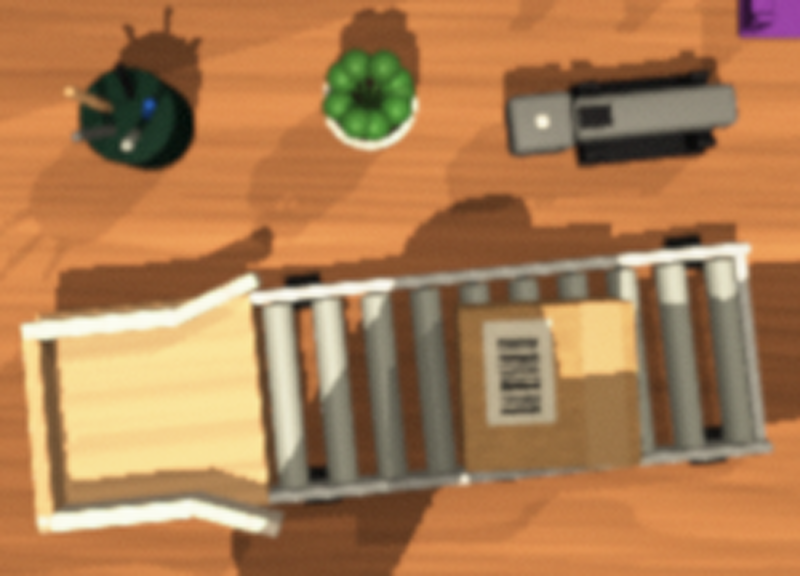

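The crop confirms the grey scanner on the black rest, head left at about (540,122), tail at (736,105). The label is centred near (520,371), the carton top spans (460,308) to (638,465), and the bay end board corners are at (24,328) and (44,530).

```bash
cat >> h.py <<'E'
def zmap(n,d):
    K,o,M=cam(n); v,u=np.mgrid[:400,:640]
    P=np.einsum('ij,hwj->hwi',M@np.linalg.inv(K),np.dstack([u,v,np.ones_like(u)]).astype(float))*d[...,None]+o
    P[d==0]=np.nan; return P
def rect(P,lo,hi,box):
    u0,u1,v0,v1=box; Q=P[v0:v1,u0:u1].reshape(-1,3); m=(Q[:,2]>lo)&(Q[:,2]<hi); Q=Q[m]
    return cv2.minAreaRect(Q[:,:2].astype(np.float32)),np.median(Q,0),len(Q)
E
python3 - <<'E'
from h import *
f=lambda c,z,n="top": onz(n,195+(c[0]+.5)/3.2-.5,150+(c[1]+.5)/3.2-.5,z)[:2]
for nm,z,pts in [("bayend",.084,[(24,328),(44,530)]),("trackend",.040,[(748,246),(770,450)]),("carton",.125,[(460,308),(635,300),(640,465),(468,480)]),
 ("label",.126,[(485,322),(550,318),(556,424),(490,424)]),("scanner",.074,[(508,98),(512,153),(572,92),(576,148),(736,90),(737,120)]),("plant",.065,[(370,105)]),("pot",.095,[(130,115)])]:
    q=np.array([f(p,z) for p in pts]); print(nm,q.round(4).tolist(),"mean",q.mean(0).round(4))
P=zmap("top",np.load("top0.npy"))
print("carton",rect(P,.115,.135,(325,405,235,310)))
print("scanner",rect(P,.064,.085,(345,435,170,205)))
print("head",rect(P,.064,.085,(345,372,170,205)))
print("boards",rect(P,.076,.09,(195,282,230,325)))
E
```

```text
bayend [[0.4919, 0.2692], [0.3391, 0.2486]] mean [0.4155 0.2589]
trackend [[0.5639, -0.2997], [0.4015, -0.3172]] mean [ 0.4827 -0.3084]
carton [[0.5148, -0.0645], [0.5228, -0.1933], [0.4028, -0.1975], [0.3899, -0.072]] mean [ 0.4576 -0.1318]
label [[0.5049, -0.083], [0.5086, -0.1307], [0.4316, -0.1358], [0.4308, -0.0875]] mean [ 0.469  -0.1092]
scanner [[0.6769, -0.102], [0.6336, -0.1057], [0.6824, -0.1523], [0.6384, -0.1558], [0.6861, -0.281], [0.6624, -0.2818]] mean [ 0.6633 -0.1798]
plant [[0.6707, 0.0066]] mean [0.6707 0.0066]
pot [[0.6567, 0.1899]] mean [0.6567 0.1899]
carton (((0.4577421545982361, -0.13054588437080383), (0.11990910023450851, 0.1302812248468399), 3.5165553092956543), array([ 0.45755122, -0.13000352,  0.12504539]), 2846)
scanner (((0.6655660271644592, -0.19282332062721252), (0.04614904522895813, 0.18031619489192963), 6.609884262084961), array([ 0.66455431, -0.18370233,  0.07333702]), 1037)
head (((0.6578152179718018, -0.1260659098625183), (0.04624650999903679, 0.045810457319021225), 6.388906955718994), array([ 0.65776248, -0.12601728,  0.07331561]), 324)
boards (((0.4254593253135681, 0.17271189391613007), (0.19827432930469513, 0.18267515301704407), 6.819743633270264), array([0.40672824, 0.21100777, 0.08331832]), 1057)
```

```bash
cat >> h.py <<'E'
O=np.array([.4491,-.0248]); a=np.radians(6.77); X=np.array([np.cos(a),np.sin(a)]); Y=np.array([-np.sin(a),np.cos(a)])
def T(x,y): return O+X*x+Y*y          # track -> world xy
def rel(xy,z,yaw=None):               # rows needed: cm in tool axes, rotvec
    s=ctrl.get_state(); r=R.from_quat(s["tcp_rot"]); d=np.r_[xy,z]-s["eef_pos"]
    out=np.r_[r.inv().apply(d)*100]
    if yaw is not None:
        c,q=np.cos(yaw),np.sin(yaw); t=np.array([[c,q,0],[q,-c,0],[0,0,-1]]).T
        out=np.r_[out,(r.inv()*R.from_matrix(t)).as_rotvec()]
    return out.round(3)
E
python3 - <<'E'
from h import *
print(T(-.004,-.212), rel(T(-.004,-.212),.20,np.radians(96.77)))
E
```

```text
[ 0.47011931 -0.23579334] [ 3.1611e+01 -2.5411e+01  3.0710e+00 -2.0000e-03 -2.0000e-03 -1.2280e+00]
```

```bash
python3 -m crank '[[31.6,-25.4,3,0,0,-1.228],[31.6,-25.4,3,0,0,-1.228],[31.6,-25.4,3,0,0,-1.228],[31.6,-25.4,3,0,0,-1.228],[31.6,-25.4,3,0,0,-1.228],[31.6,-25.4,3,0,0,-1.228],[31.6,-25.4,3,0,0,-1.228],[31.6,-25.4,3,0,0,-1.228],[31.6,-25.4,3,0,0,-1.228],[31.6,-25.4,3,0,0,-1.228]]' 0.7 30
python3 - <<'E'
from h import *
print(rel(T(-.004,-.212),.068,np.radians(96.77)))
E
```

```text
time: 1.1
eef_pos: [0.4704, -0.2351, 0.2008]
tcp_rot: [0.663, 0.748, -0.0, -0.0]
contact_force: [0.6, -1.3, 0.1]
opening: 0.7
finger_force: 0.0
[-6.7000e-02 -2.6000e-02  1.3282e+01 -1.0000e-03 -0.0000e+00  2.0000e-03]
```

```bash
python3 -m crank '[[0,0,4,0,0,0],[0,0,8,0,0,0],[0,0,11,0,0,0],[0,0,13.2,0,0,0],[0,0,13.2,0,0,0],[0.6,0,13.2,0,0,0],[1.2,0,13.2,0,0,0],[1.8,0,13.2,0,0,0],[2.2,0,13.2,0,0,0],[2.5,0,13.2,0,0,0]]'
python3 -m crank '[[0.3,0,0,0,0,0],[0.6,0,0,0,0,0],[1,0,0,0,0,0],[1.5,0,0,0,0,0],[2,0,0,0,0,0],[2.6,0,0,0,0,0],[3.2,0,0,0,0,0],[3.8,0,0,0,0,0],[4.4,0,0,0,0,0],[5,0,0,0,0,0]]'
python3 - <<'E'
from h import *
p,d=ctrl.read_camera("top");P=zmap("top",d);cv2.imwrite("pics/t1.png",p)
r=rect(P,.118,.13,(270,405,235,310));print(r); s=ctrl.get_state();q=s["eef_pos"][:2]-O;print(q@X,q@Y,s["contact_force"])
p,_=ctrl.read_camera("side");cv2.imwrite("pics/s1.png",p)
E
```

```text
time: 2.1
eef_pos: [0.4677, -0.2114, 0.0702]
tcp_rot: [0.664, 0.748, 0.0, 0.001]
contact_force: [0.5, -2.6, 0.2]
opening: 0.704
finger_force: 0.0
time: 3.1
eef_pos: [0.4613, -0.1615, 0.0693]
tcp_rot: [0.664, 0.748, -0.0, -0.0]
contact_force: [1.4, -0.7, 1.2]
opening: 0.7
finger_force: 0.0
(((0.452296644449234, -0.08686505258083344), (0.12006499618291855, 0.1428697407245636), 3.40905499458313), array([ 0.46018876, -0.06896844,  0.12510525]), 2343)
-0.004269326340523585 -0.13625329071115158 [ 0.20473522  1.1821453  -0.18892389]
```

View pics/s1.png

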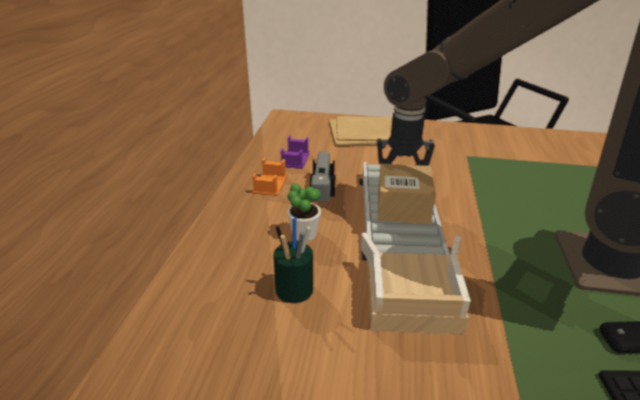

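The side view shows the gripper behind the carton at (405,155) with the carton advancing squarely down the track. I'll keep pushing.

```bash
python3 -m crank '[[0.6,0,0,0,0,0],[1.2,0,0,0,0,0],[1.8,0,0,0,0,0],[2.4,0,0,0,0,0],[3,0,0,0,0,0],[3.6,0,0,0,0,0],[4.2,0,0,0,0,0],[4.8,0,0,0,0,0],[5.4,0,0,0,0,0],[6,0,0,0,0,0]]'
python3 -m crank '[[0.6,0,0,0,0,0],[1.2,0,0,0,0,0],[1.8,0,0,0,0,0],[2.4,0,0,0,0,0],[3,0,0,0,0,0],[3.6,0,0,0,0,0],[4.2,0,0,0,0,0],[4.8,0,0,0,0,0],[5.4,0,0,0,0,0],[6,0,0,0,0,0]]'
python3 -m crank '[[0.5,0,0,0,0,0],[1,0,0,0,0,0],[1.5,0,0,0,0,0],[2,0,0,0,0,0],[2.5,0,0,0,0,0],[3,0,0,0,0,0],[3.5,0,0,0,0,0],[4,0,0,0,0,0],[4.5,0,0,0,0,0],[5,0,0,0,0,0]]'
python3 - <<'E'
from h import *
p,d=ctrl.read_camera("top");P=zmap("top",d);cv2.imwrite("pics/t2.png",p[150:350,150:450].repeat(2,0).repeat(2,1))
s=ctrl.get_state();q=s["eef_pos"][:2]-O;print(q@X,q@Y,s["eef_pos"],s["contact_force"],rel(T(-.004,.129),.069,np.radians(96.77)))
E
```

```text
time: 4.2
eef_pos: [0.4543, -0.102, 0.0694]
tcp_rot: [0.664, 0.748, 0.0, 0.0]
contact_force: [0.7, -1.5, -0.3]
opening: 0.7
finger_force: 0.0
time: 5.2
eef_pos: [0.4472, -0.0424, 0.0693]
tcp_rot: [0.664, 0.748, -0.0, -0.0]
contact_force: [-0.4, -0.5, -0.1]
opening: 0.703
finger_force: 0.0
time: 6.2
eef_pos: [0.4416, 0.0069, 0.0694]
tcp_rot: [0.664, 0.748, 0.0, 0.0]
contact_force: [1.8, -3.1, -0.6]
opening: 0.702
finger_force: 0.0
-0.003993148466673553 0.033091250440567786 [0.44123376 0.00758979 0.06931873] [0.03049902 0.03180842 0.18454158] [ 9.591e+00  1.000e-03  3.600e-02 -0.000e+00 -0.000e+00  0.000e+00]
```

View pics/t2.png

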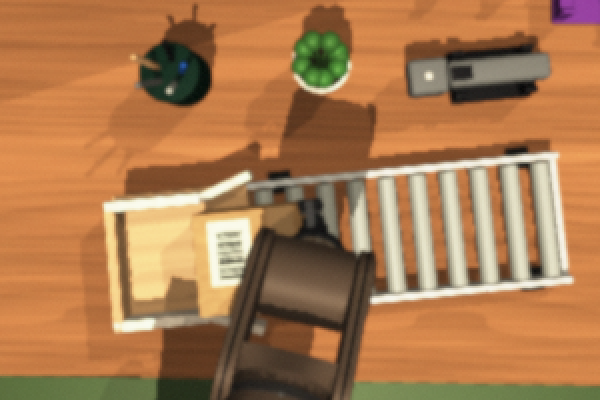

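The carton (230,262) is entering the bay mouth squarely. I'll go on, slower near the end.

```bash
python3 -m crank '[[0.4,0,0,0,0,0],[0.8,0,0,0,0,0],[1.2,0,0,0,0,0],[1.6,0,0,0,0,0],[2,0,0,0,0,0],[2.4,0,0,0,0,0],[2.8,0,0,0,0,0],[3.2,0,0,0,0,0],[3.6,0,0,0,0,0],[4,0,0,0,0,0]]'
python3 -m crank '[[0.4,0,0,0,0,0],[0.8,0,0,0,0,0],[1.2,0,0,0,0,0],[1.6,0,0,0,0,0],[2,0,0,0,0,0],[2.4,0,0,0,0,0],[2.8,0,0,0,0,0],[3.2,0,0,0,0,0],[3.6,0,0,0,0,0],[3.9,0,0,0,0,0]]'
python3 -m crank '[[0.2,0,0,0,0,0],[0.4,0,0,0,0,0],[0.6,0,0,0,0,0],[0.8,0,0,0,0,0],[1,0,0,0,0,0]]'
python3 - <<'E'
from h import *
p,d=ctrl.read_camera("top");P=zmap("top",d);cv2.imwrite("pics/t3.png",p[150:350,150:450].repeat(2,0).repeat(2,1))
s=ctrl.get_state();q=s["eef_pos"][:2]-O;print(q@X,q@Y,s["contact_force"])
E
```

```text
time: 7.25
eef_pos: [0.4366, 0.0468, 0.0693]
tcp_rot: [0.664, 0.748, -0.0, -0.0]
contact_force: [-0.3, -3.0, -0.8]
opening: 0.701
finger_force: 0.0
time: 8.25
eef_pos: [0.432, 0.0856, 0.0693]
tcp_rot: [0.664, 0.748, -0.0, -0.0]
contact_force: [0.3, -3.2, -0.7]
opening: 0.702
finger_force: 0.0
time: 8.75
eef_pos: [0.4309, 0.0952, 0.0693]
tcp_rot: [0.664, 0.748, -0.0, -0.0]
contact_force: [1.0, -3.2, -0.9]
opening: 0.702
finger_force: 0.0
-0.003933268665191233 0.12159989347061692 [ 0.45413488 -3.00343021 -1.18499277]
```

Continuing in 1.5 mm rows until the force shows the end board.

```bash
python3 -m crank '[[0.15,0,0,0,0,0],[0.3,0,0,0,0,0],[0.45,0,0,0,0,0],[0.6,0,0,0,0,0]]'; python3 -m crank '[[0.1,0,0,0,0,0],[0.2,0,0,0,0,0],[0.3,0,0,0,0,0]]'
```

```text
time: 9.2
eef_pos: [0.4302, 0.1012, 0.0693]
tcp_rot: [0.664, 0.748, 0.0, 0.0]
contact_force: [0.1, -3.3, -1.4]
opening: 0.697
finger_force: 0.0
time: 9.5
eef_pos: [0.4299, 0.1041, 0.0693]
tcp_rot: [0.664, 0.748, -0.0, -0.0]
contact_force: [-1.1, -3.8, -0.0]
opening: 0.704
finger_force: 0.0
```

```bash
python3 -m crank '[[0.1,0,0,0,0,0],[0.2,0,0,0,0,0]]'; python3 -m crank '[[0.1,0,0,0,0,0],[0.2,0,0,0,0,0]]'; python3 -m crank '[[0.1,0,0,0,0,0],[0.2,0,0,0,0,0]]'|grep -E "pos|force"
python3 - <<'E'
from h import *
p,d=ctrl.read_camera("top");P=zmap("top",d);cv2.imwrite("pics/t4.png",cv2.resize(p[210:330,180:330],None,fx=4,fy=4,interpolation=cv2.INTER_CUBIC))
E
```

```text
time: 9.7
eef_pos: [0.4296, 0.1061, 0.0693]
tcp_rot: [0.664, 0.748, -0.0, -0.0]
contact_force: [-0.3, -3.8, -1.4]
opening: 0.699
finger_force: 0.0
time: 9.9
eef_pos: [0.4294, 0.1081, 0.0693]
tcp_rot: [0.664, 0.748, 0.0, 0.0]
contact_force: [0.4, -3.2, -0.8]
opening: 0.704
finger_force: 0.0
eef_pos: [0.4293, 0.109, 0.0695]
contact_force: [-0.6, -13.1, 0.7]
finger_force: 0.0
```

View pics/t4.png

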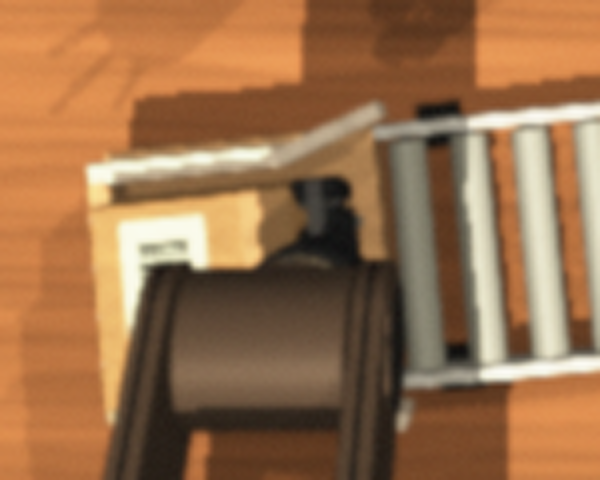

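The carton front at (90,200)–(105,420) meets the end board, and the force jumped from 3 to 13 N, so it is home. I'll back off and rise, then measure.

```bash
python3 -m crank '[[-1,0,0,0,0,0],[-3,0,0,0,0,0],[-5,0,-2,0,0,0],[-5,0,-7,0,0,0],[-5,0,-12,0,0,0],[-7,0,-15,0,0,0],[-12,0,-15,0,0,0],[-17,0,-15,0,0,0],[-21,0,-15,0,0,0],[-21,0,-15,0,0,0]]' 0.8|grep pos
python3 - <<'E'
from h import *
p,d=ctrl.read_camera("top");P=zmap("top",d);cv2.imwrite("pics/t5.png",p)
r=rect(P,.119,.13,(195,285,230,325));print(r); q=np.array(r[0][0])-O; print(q@X,q@Y)
m=rect(P,.064,.085,(345,435,170,205));print(m)
print(ctrl.pinch_z, rel([.667,-.207],.16,np.radians(96.65)))
cv2.imwrite("pics/t5c.png",cv2.resize(p[225:325,190:320],None,fx=5,fy=5,interpolation=cv2.INTER_CUBIC))
E
```

```text
eef_pos: [0.4545, -0.1022, 0.2198]
(((0.4198536276817322, 0.18548046052455902), (0.12038779258728027, 0.13067536056041718), 6.847789287567139), array([0.41968277, 0.18522013, 0.12389273]), 2839)
-0.004253738631946098 0.21226193271486637
(((0.6653925180435181, -0.19278870522975922), (0.045917246490716934, 0.17999376356601715), 6.458756923675537), array([ 0.66467113, -0.18370167,  0.07336269]), 1034)
0.0187 [-1.3041e+01  1.9939e+01  5.9410e+00  1.0000e-03 -2.0000e-03 -2.0000e-03]
```

View pics/t5c.png

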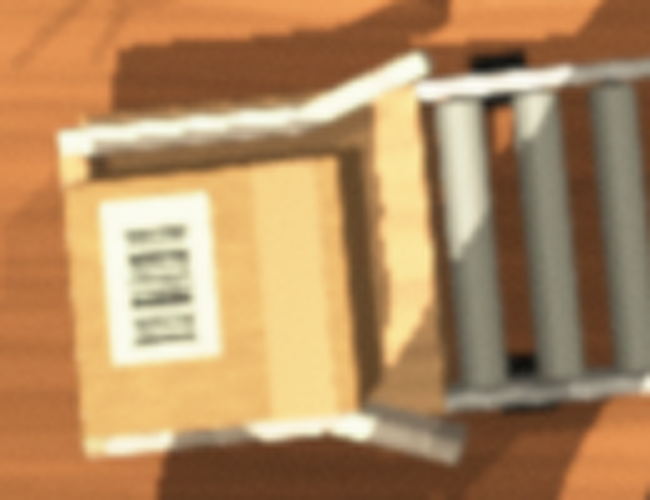

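The carton sits square in the bay, its label centre at crop (160,279). Next is the scanner.

```bash
python3 -m crank '[[-13,19.9,5.9,0,0,0],[-13,19.9,5.9,0,0,0],[-13,19.9,5.9,0,0,0],[-13,19.9,5.9,0,0,0],[-13,19.9,5.9,0,0,0],[-13,19.9,5.9,0,0,0],[-13,19.9,5.9,0,0,0],[-13,19.9,5.9,0,0,0]]' 0.8|grep pos
python3 - <<'E'
from h import *
print(onz("top",190+160.5/5-.5,225+279.5/5-.5,.126))
P=zmap("top",np.load("top0.npy"))[230:325,195:282].reshape(-1,3); q=P[:,:2]-O; x,y=q@X,q@Y
m=(abs(x)<.05)&(y>.2)&(P[:,2]>.078)&(P[:,2]<.09); print("board y",np.percentile(y[m],[1,10,50,90,99]),m.sum())
print(rel([.667,-.207],.040,np.radians(96.6)))
E
```

```text
eef_pos: [0.6665, -0.2027, 0.161]
[0.42995176 0.20817831 0.126     ]
board y [0.27763351 0.27831457 0.28309705 0.28831362 0.29002409] 224
[-4.4300e-01 -1.0000e-02  1.2101e+01  0.0000e+00 -1.0000e-03  4.0000e-03]
```

The board's inner face measures y≈0.277 and the carton's front is at 0.277, so it is flush. Descending on the scanner handle.

```bash
python3 -m crank '[[0,0,0,0,0,0],[0,0,0,0,0,0]]'|grep pos
python3 - <<'E'
from h import *
print(rel([.667,-.207],.040,np.radians(96.6)))
E
```

```text
eef_pos: [0.6666, -0.2035, 0.1623]
[-3.3500e-01 -3.0000e-02  1.2229e+01  2.0000e-03  1.0000e-03  3.0000e-03]
```

```bash
python3 -m crank '[[-0.33,0,3,0,0,0],[-0.33,0,6,0,0,0],[-0.33,0,8,0,0,0],[-0.33,0,10,0,0,0],[-0.33,0,11.4,0,0,0],[-0.33,0,12.1,0,0,0],[-0.33,0,12.1,0,0,0],[-0.33,0,12.1,0,0,0]]'
python3 -m crank '[[0,0,0,0,0,0],[0,0,0,0,0,0],[0,0,0,0,0,0],[0,0,0,0,0,0],[0,0,0,0,0,0],[0,0,0,0,0,0],[0,0,0,0,0,0],[0,0,0,0,0,0]]' 0.2 60
python3 - <<'E'
from h import *
p,d=ctrl.read_camera("side");cv2.imwrite("pics/s6.png",cv2.resize(p[100:260,230:430],None,fx=4,fy=3.75,interpolation=cv2.INTER_CUBIC)[:600])
E
```

```text
time: 13.0
eef_pos: [0.6679, -0.2077, 0.0406]
tcp_rot: [0.664, 0.748, 0.0, 0.001]
contact_force: [-0.1, -0.2, 0.3]
opening: 0.8
finger_force: 0.0
time: 13.8
eef_pos: [0.6681, -0.2078, 0.0406]
tcp_rot: [0.664, 0.748, 0.0, 0.001]
contact_force: [0.1, -0.6, 4.3]
opening: 0.389
finger_force: 61.0
```

View pics/s6.png

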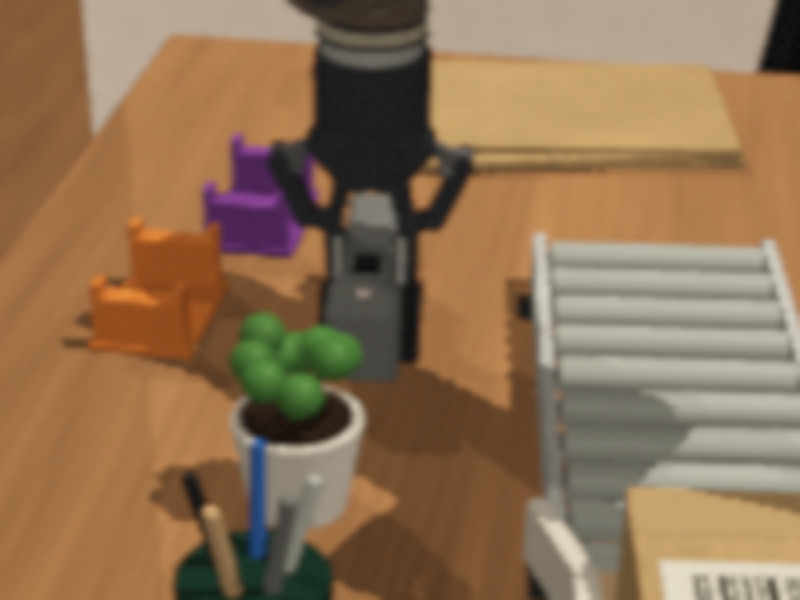

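The fingers hold the handle at (365,250): opening 0.389 (33 mm) with 61 N. Lifting.

```bash
python3 -m crank '[[0,0,-1,0,0,0],[0,0,-3,0,0,0],[0,0,-6,0,0,0],[0,0,-9,0,0,0],[0,0,-12,0,0,0],[0,0,-15,0,0,0],[0,0,-18,0,0,0],[0,0,-18,0,0,0],[0,0,-18,0,0,0]]'|grep -E "pos|force|open"
python3 - <<'E'
from h import *
p,d=ctrl.read_camera("top");P=zmap("top",d)
s=ctrl.get_state(); print(s["eef_pos"])
cv2.imwrite("pics/t7.png",p)
a=rect(P,.20,.25,(330,400,150,215));print(a)
L=np.array([.4295,.2085]); h=np.radians(96.6); print(rel(L-.0807*np.array([np.cos(h),np.sin(h)]),.20,h))
E
```

```text
eef_pos: [0.6667, -0.2072, 0.2183]
contact_force: [-0.0, 0.2, -1.8]
opening: 0.388
finger_force: 60.4
[ 0.66595446 -0.20692305  0.21650048]
(((0.6581499576568604, -0.13961553573608398), (0.04616013541817665, 0.0741448849439621), 6.479000091552734), array([ 0.65342621, -0.12663724,  0.24783405]), 252)
[ 3.5962e+01 -1.8609e+01  1.8020e+00 -4.0000e-03 -2.0000e-03  3.0000e-03]
```

```bash
python3 -m crank '[[1,-0.5,0,0,0,0],[3,-1.6,0,0,0,0],[5.5,-2.8,0,0,0,0],[8,-4.1,0,0,0,0],[10.5,-5.4,0,0,0,0],[13,-6.7,0,0,0,0],[15.5,-8,0,0,0,0],[18,-9.3,0,0,0,0],[20.5,-10.6,0,0,0,0],[23,-11.9,0,0,0,0]]'|grep pos
python3 -m crank '[[2.5,-1.3,0.2,0,0,0],[5,-2.6,0.6,0,0,0],[7.5,-3.9,1,0,0,0],[9.5,-5,1.3,0,0,0],[11.3,-5.9,1.6,0,0,0],[12.4,-6.4,1.8,0,0,0],[12.9,-6.7,1.8,0,0,0],[12.9,-6.7,1.8,0,0,0],[12.9,-6.7,1.8,0,0,0]]'|grep -E "pos|rot"
python3 - <<'E'
from h import *
p,d=ctrl.read_camera("top");P=zmap("top",d)
cv2.imwrite("pics/t8.png",p)
a=rect(P,.215,.245,(185,290,225,325));print(a)
h=np.radians(96.6); L=np.array([.4295,.2085]); print(rel(L-.0807*np.array([np.cos(h),np.sin(h)]),.198,h))
p,d=ctrl.read_camera("side")
cv2.imwrite("pics/s8.png",cv2.resize(p[180:330,340:490],None,fx=4,fy=4,interpolation=cv2.INTER_CUBIC)); np.save("s8.npy",d)
E
```

```text
eef_pos: [0.5195, 0.0085, 0.2169]
eef_pos: [0.4406, 0.1268, 0.2013]
tcp_rot: [0.664, 0.747, -0.0, 0.0]
(((0.4519430100917816, 0.14019593596458435), (0.17937634885311127, 0.0411938838660717), 84.02952575683594), array([0.44919138, 0.08640534, 0.23346429]), 593)
[ 0.188 -0.173  0.346  0.     0.     0.002]
```

View pics/s8.png

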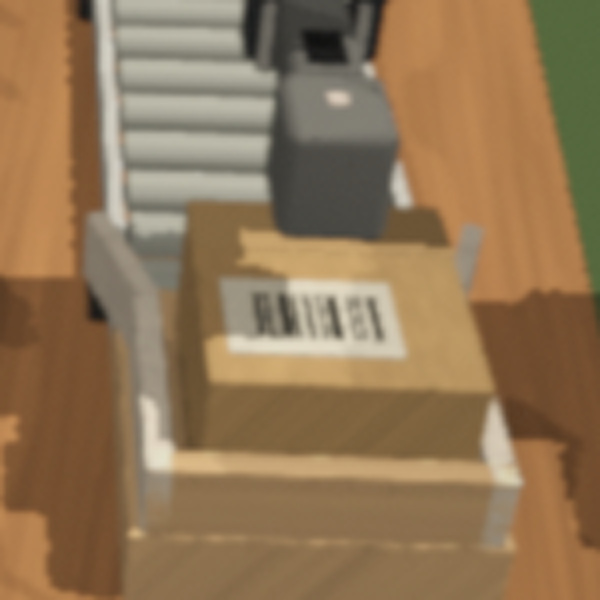

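The side crop shows the head hovering over the carton at (335,150), with the label at (315,318) clear below. I'll check the head position from depth.

Run:
```python
from h import *
h=np.radians(96.6); H=np.array([np.cos(h),np.sin(h)]); S=np.array([H[1],-H[0]]); L=np.array([.4295,.2085])
P=zmap("side",np.load("s8.npy"))[194:242,405:442].reshape(-1,3); P=P[(P[:,2]>.165)&(P[:,2]<.25)]
u,v=(P[:,:2]-L)@H,(P[:,:2]-L)@S
k=u>-.03
print("along",np.percentile(u[k],[5,50,90,98]),"across",np.percentile(v[k],[1,5,50,95,99]),"z",np.percentile(P[k,2],[1,5,50,95,99]),k.sum())
f=(u>.01)&(P[:,2]>.18)&(P[:,2]<.215);print("front face",np.median(u[f]),v[f].min(),v[f].max())
p,d=ctrl.read_camera("top");P=zmap("top",d)[225:325,185:300].reshape(-1,3);P=P[(P[:,2]>.215)&(P[:,2]<.245)]
u,v=(P[:,:2]-L)@H,(P[:,:2]-L)@S; k=u>-.05
print("top",np.percentile(u[k],[1,50,99]) if k.any() else 0,np.percentile(v[k],[1,50,99]) if k.any() else 0,k.sum(),np.median(P[k,2]))
```

```text
along [-0.01882885  0.0200249   0.02262797  0.02368484] across [-0.02060483 -0.01790403  0.0040304   0.0236442   0.02393128] z [0.18386513 0.18840108 0.22279157 0.23616963 0.23696182] 1261
front face 0.02142726652064982 -0.022092300563723136 0.02398137402693098
top [-0.02606995 -0.00440941  0.01884334] [0.01506185 0.02062817 0.02439344] 115 0.2330109738398375
```

```bash
python3 -m crank '[[0.2,-0.12,0.32,0,0,0],[0.2,-0.12,0.32,0,0,0],[0.2,-0.12,0.32,0,0,0],[0.2,-0.12,0.32,0,0,0],[0.2,-0.12,0.32,0,0,0],[0.2,-0.12,0.32,0,0,0],[0.2,-0.12,0.32,0,0,0],[0.2,-0.12,0.32,0,0,0],[0.2,-0.12,0.32,0,0,0],[0.2,-0.12,0.32,0,0,0]]'|grep -E "time|pos"
python3 -m crank '[[0,0,0,0,0,0],[0,0,0,0,0,0],[0,0,0,0,0,0],[0,0,0,0,0,0],[0,0,0,0,0,0],[0,0,0,0,0,0],[0,0,0,0,0,0],[0,0,0,0,0,0],[0,0,0,0,0,0],[0,0,0,0,0,0]]'|grep pos
python3 - <<'E'
from h import *
h=np.radians(96.6); H=np.array([np.cos(h),np.sin(h)]); S=np.array([H[1],-H[0]]); L=np.array([.4295,.2085])
p,d=ctrl.read_camera("side")
P=zmap("side",d)[194:246,405:445].reshape(-1,3); P=P[(P[:,2]>.165)&(P[:,2]<.25)]
u,v=(P[:,:2]-L)@H,(P[:,:2]-L)@S; k=u>-.03
f=(u>.01)&(P[:,2]>.178)&(P[:,2]<.215);print("front",np.median(u[f]),v[f].min(),v[f].max(),np.percentile(P[k,2],[1,95]))
for y in (0,): print(rel([.668,-.2078],.235,h), ctrl.get_state()["eef_pos"])
E
```

```text
time: 17.85
eef_pos: [0.4388, 0.129, 0.1981]
eef_pos: [0.4388, 0.129, 0.1981]
front 0.02399932513876994 -0.02374078770407539 0.022328796940272545 [0.18080982 0.23289232]
[-3.6146e+01  1.8795e+01 -3.6900e+00 -0.0000e+00  0.0000e+00  3.0000e-03] [0.4387805  0.12900808 0.19810444]
```

Window is centred over the label within about 1 mm, roughly 5 cm above, and was held for over 1.5 s. Returning.

```bash
python3 -m crank '[[0,0,0,0,0,0],[0,0,0,0,0,0],[0,0,0,0,0,0],[-0.5,0.3,-1,0,0,0],[-2,1.1,-2.5,0,0,0],[-4.5,2.3,-3.7,0,0,0],[-7,3.6,-3.7,0,0,0],[-9.5,4.9,-3.7,0,0,0],[-12,6.2,-3.7,0,0,0],[-14.5,7.5,-3.7,0,0,0]]'|grep pos
python3 -m crank '[[-2.5,1.3,0,0,0,0],[-5,2.6,0,0,0,0],[-7.5,3.9,0,0,0,0],[-10,5.2,0,0,0,0],[-12.5,6.5,0,0,0,0],[-15,7.8,0,0,0,0],[-17.5,9.1,0,0,0,0],[-20,10.4,0,0,0,0],[-21.3,11.2,0,0,0,0],[-21.6,11.3,0,0,0,0]]'|grep pos
python3 -m crank '[[0,0,0,0,0,0],[0,0,0,0,0,0],[0,0,0,0,0,0]]'|grep pos
python3 - <<'E'
from h import *
h=np.radians(96.6);print(rel([.668,-.2078],.0412,h))
E
```

```text
eef_pos: [0.5314, -0.0077, 0.2361]
eef_pos: [0.6688, -0.2095, 0.2352]
eef_pos: [0.6677, -0.2065, 0.2354]
[-1.3400e-01  1.7000e-02  1.9417e+01 -0.0000e+00 -0.0000e+00  4.0000e-03]
```

```bash
python3 -m crank '[[-0.1,0,3,0,0,0],[-0.1,0,6.5,0,0,0],[-0.1,0,10,0,0,0],[-0.1,0,13,0,0,0],[-0.1,0,15.5,0,0,0],[-0.1,0,16,0,0,0],[-0.1,0,16,0,0,0],[-0.1,0,16,0,0,0]]'|grep pos
python3 - <<'E'
from h import *
h=np.radians(96.6);print(rel([.668,-.2078],.0410,h))
E
```

```text
eef_pos: [0.6693, -0.2086, 0.0774]
[ 1.040e-01 -1.340e-01  3.642e+00  3.000e-03  2.000e-03  3.000e-03]
```

```bash
python3 -m crank '[[0.1,-0.12,0.6,0,0,0],[0.1,-0.12,1.2,0,0,0],[0.1,-0.12,1.8,0,0,0],[0.1,-0.12,2.4,0,0,0],[0.1,-0.12,2.9,0,0,0],[0.1,-0.12,3.2,0,0,0],[0.1,-0.12,3.4,0,0,0],[0.1,-0.12,3.5,0,0,0],[0.1,-0.12,3.5,0,0,0],[0.1,-0.12,3.5,0,0,0]]'
python3 - <<'E'
from h import *
h=np.radians(96.6);print(rel([.668,-.2078],.0406,h))
E
```

```text
time: 23.0
eef_pos: [0.667, -0.2076, 0.0406]
tcp_rot: [0.664, 0.748, 0.0, 0.0]
contact_force: [-2.0, 0.8, 0.7]
opening: 0.392
finger_force: 60.5
[-0.03   0.094  0.004  0.001  0.     0.003]
```

The weight is off the gripper, so the scanner is resting. Releasing and rising.

```bash
python3 -m crank '[[0,0,0,0,0,0],[0,0,0,0,0,0],[0,0,0,0,0,0],[0,0,0,0,0,0],[0,0,0,0,0,0],[0,0,0,0,0,0]]' 0.8|grep -E "force|open"
python3 -m crank '[[0,0,-1,0,0,0],[0,0,-3,0,0,0],[0,0,-6,0,0,0],[0,0,-10,0,0,0],[0,0,-14,0,0,0],[-4,0,-16,0,0,0],[-8,0,-16,0,0,0],[-12,0,-16,0,0,0],[-15,0,-16,0,0,0],[-15,0,-16,0,0,0]]'|grep pos
python3 - <<'E'
from h import *
p,d=ctrl.read_camera("top");P=zmap("top",d)
print(rect(P,.064,.085,(345,435,170,205)),rect(P,.119,.13,(195,285,230,325)))
cv2.imwrite("pics/t9.png",cv2.resize(p[140:340,180:450],None,fx=2.9,fy=2.9,interpolation=cv2.INTER_CUBIC)); print(ctrl.get_state()["contact_force"])
E
```

```text
contact_force: [-0.0, 0.0, 0.5]
opening: 0.797
finger_force: 0.0
eef_pos: [0.6838, -0.361, 0.2007]
(((0.6638317108154297, -0.19231976568698883), (0.04594380781054497, 0.17957961559295654), 5.962264060974121), array([ 0.66369555, -0.18388463,  0.07324236]), 1037) (((0.4198072552680969, 0.18543800711631775), (0.12034311890602112, 0.1306726038455963), 6.733355522155762), array([0.41992355, 0.18533803, 0.12395103]), 2845)
[0.08872925 0.02717045 0.42692346]
```

View pics/t9.png

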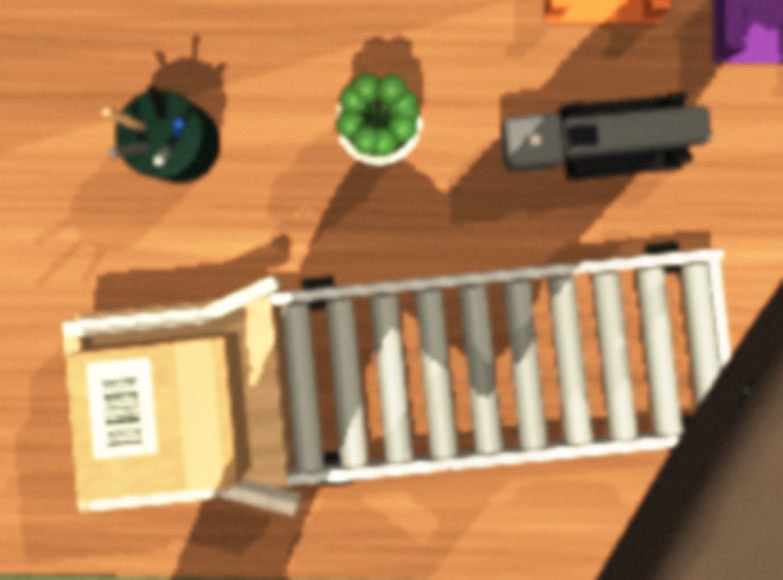

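The scanner lies level on its black rest at (605,135), within 2 mm of its starting pose. The carton is home at (155,420), the plant and pot are untouched and the arm is clear.

```bash
python3 -c "
from plant import ctrl
print(ctrl.sign_off())"
```

```text
the job is handed in; nothing more can be done
None
```

The job is handed in: the carton is flush in the bay, the label was scanned from about 5 cm for over 1.5 s, the scanner is back on its rest, and the pen pot and plant were not touched.

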